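# Hold up the ordered conduit nipple for inspection

### The arm

A 6-joint arm with a two-finger parallel gripper is mounted at the origin on the work surface. World frame = base frame: x ahead of the robot, y to its left, z up, the work surface at z = 0. Lengths are in m, angles in rad, forces in N, time in s.
With the tool pointing down it reaches from about 0.3 to 0.875 m from the base axis. Payload 6.4 kg.
Tool frame: the origin (TCP) lies where the fingers leave the gripper's body, on its centre line; the fingertips stand 73 mm ahead of it and the grasp point (between the pads) lies 54 mm ahead of it (ctrl.pinch_z is the distance from the TCP to the grasp point, in m); z points along the fingers, y is the direction in which the jaws open and shut (so a half turn about z gives the same grasp; the last joint's range is limited). The gripper opens to 85 mm and grips with 20 to 120 N. Pads are 22 mm wide; open, the fingers measure 114 mm over their backs; the gripper's body (76 mm by 85 mm) begins 54 mm behind the grasp point. The pads swing forward as they close: fully open they stand 13 mm farther back than shut.
Start: joints at [-1.504, 0.181, 1.607, -0, 1.354, -0.206], TCP at [0.155, -0.554, 0.304] pointing down, gripper open.
Joint ranges: [-2.99, 2.99], [-0.89, 2.07], [0.3, 2.58], [-1.14, 4.28], [0, 2.63], [-3.12, 3.12]. Speed limits (rad/s): [2.57, 2.57, 3.01, 3.14, 3.14, 3.14].

### API

Orientations are given as a unit quaternion [w, x, y, z].
In Python, from bench import ctrl, camera, camera_model gives the robot as it stands.
- The arm moves only by the tool arm_command, never from a script. Its argument "series" is a list of rows, each a list of 7 numbers: the shift along the tool's x, y, z in m, then the turn, a rotation vector about the tool's x, y, z in degrees, then the finger opening in m, from 0 to 0.0854. In form: [[tx, ty, tz, rx, ry, rz, gripper], ...]. A call has exactly 5 rows; each row is the pose to reach, as a shift and turn from the pose commanded when the call began, along the tool's axes at that moment; what a row does not reach only later rows make up. A row lasts 1/10 s, in which the tool goes at most 50 mm and 8.59 degrees, less where a joint would pass 70% of its speed; a pose out of reach is approached as far as the arm can. A call with a gripper value outside its range is refused whole. The fingers move at their own pace and stop on an object; the grip force is fixed at half the most. Time passes only in rows, so rows that repeat a pose let the fingers close, or fill a call up. It gives the time, the measured TCP pose, the force and the opening at its end, in the units of the state.
- ctrl.get_obs(): the state, without advancing time (a new reading comes with each control period).
- camera(name): name is "scene" or "top"; returns (picture, depth): 480x640x3 uint8, red, green, blue; 480x640 float32, m along the optical axis (not along the pixel's ray), 0 where there is no reading.
- camera_model(name): a dict with "K" (3x3 intrinsics, pixels), "position" and "attitude" of the camera in the world. Camera axes: x right, y down, z forward; pixel columns grow to the right and rows downward; lengths in m; the calibration is good to about 2 mm. A picture is of the moment at which its call begins. camera_model takes no time and is no camera call.
- ctrl.hand_in(): hands the job in, once; it reports no verdict.
The state is a dict: "time_s": time; "q": joint angles; "dq": joint speeds; "joint_efforts": joint torques, N m; "eef_pos": TCP position; "eef_rot": TCP orientation; "wrist_force": force on the tool from outside, world axes, zero at the start; "torque": the same for the moment, N m; "opening": opening from 0.0 (shut) to 1.0 (fully open).
Only numpy, scipy, OpenCV 4.12 (cv2) and the standard library are available. Lean on these libraries where they do the work, as an engineer would, in place of code of your own. Each camera call takes 0.05 s, during which the arm holds its last target. There are 200 camera calls.

### The job

One sample of a conduit nipple stands in the shallow order tray. From the stock block take the nipple of the same kind, draw it straight up out of its well while still upright, then turn it to lie level, as if to look through its bore, and hold it there, still, at least 15 cm above the bench and carried by the gripper alone: the job finishes while you are holding it. Leave the other stock nipples in their wells, leave the samples standing where they are, and do not push the other things on the bench about.

Things in the scene. Friction and masses are not known exactly. Their poses are not given: they have to be found in the camera images.
- nipple_short: stock nipple: bare steel conduit nipple, plain straight tube, 110 mm long (0.14 to 0.28 kg), 27 mm outside diameter, standing upright in one of the three wells of the stock block (any well). Origin at the centre of its foot, z along the tube to its top end; the foot stands on the well's floor, 15 mm above the bench
- nipple_short_top (a point): centre of the top end of that stock nipple, 110 mm from its foot
- nipple_collared: stock nipple: bare steel conduit nipple, tube 140 mm long with a hexagonal collar, 44 mm across its corners, from 45 to 65 mm above its foot (0.22 to 0.45 kg), 27 mm outside diameter, standing upright in one of the three wells of the stock block (any well). Origin at the centre of its foot, z along the tube to its top end; the foot stands on the well's floor, 15 mm above the bench
- nipple_collared_top (a point): centre of the top end of that stock nipple, 140 mm from its foot
- nipple_long: stock nipple: bare steel conduit nipple, plain straight tube, 180 mm long (0.24 to 0.48 kg), 27 mm outside diameter, standing upright in one of the three wells of the stock block (any well). Origin at the centre of its foot, z along the tube to its top end; the foot stands on the well's floor, 15 mm above the bench
- nipple_long_top (a point): centre of the top end of that stock nipple, 180 mm from its foot
- sample_short: sample: nipple identical to nipple_short (plain straight tube, 110 mm long (0.14 to 0.28 kg), 27 mm diameter), standing loose and upright either in the order tray or in the returns bin. Origin at the centre of its foot, z up the tube
- sample_collared: sample: nipple identical to nipple_collared (tube 140 mm long with a hexagonal collar, 44 mm across its corners, from 45 to 65 mm above its foot (0.22 to 0.45 kg), 27 mm diameter), standing loose and upright either in the order tray or in the returns bin. Origin at the centre of its foot, z up the tube
- sample_long: sample: nipple identical to nipple_long (plain straight tube, 180 mm long (0.24 to 0.48 kg), 27 mm diameter), standing loose and upright either in the order tray or in the returns bin. Origin at the centre of its foot, z up the tube
- block: stock block: fixed white-painted wooden block 90 x 300 mm, 55 mm high, its long side along its y axis. Three round wells, 30 mm wide and 40 mm deep, at y = -95, 0 and +95 mm on its middle line. Origin at the centre of its underside, z up
- tray_in (a point): centre of the floor of the order tray: fixed, square, shallow cardboard tray 140 x 140 mm with walls 25 mm high and 5 mm thick, to the left of the block; exactly one sample stands in it (within 40 mm of this point)
- returns: returns bin: fixed deeper plastic bin 150 x 240 mm, 60 mm high, divided in two, to the right of the block; the two samples that are not ordered stand in it. Origin at the centre of its underside
- elbow: bystander: aluminium conduit elbow lying in front of the block (on the robot's side), about 100 x 75 mm, 28 mm high. Origin under its middle
- jar: bystander: jar 56 mm wide, 75 mm high, behind the block. Origin at the centre of its underside
- carton: bystander: small cardboard carton 70 x 100 x 60 mm high, behind the block. Origin at the centre of its underside
- wrench: bystander: steel wrench lying on the bench, front right, about 170 mm long. Origin on its underside near its middle
- reel: bystander: plastic reel 90 mm wide, 50 mm high, left behind the block. Origin at the centre of its underside
- locknut: bystander: steel ring 52 mm wide, 10 mm high, lying between block, tray and robot. Origin at the centre of its underside
Things that resemble listed ones, but are neither listed nor needed, are in the scene too. What is shaped like the sample_long but red is not meant.

How it is judged:
On the way:
1. the stock nipple of the kind standing in the order tray is gripped and drawn clear above the block (its foot more than 60 mm above the block's underside) while within 23 degrees of upright (((horizontal distance between sample_short and tray_in below 0.055 m and z of nipple_short in the frame of block above 0.06 m and angle between nipple_short's own z axis and vertical below 0.4 rad and contact force between nipple_short and the fingers above 1 N) or (horizontal distance between sample_collared and tray_in below 0.055 m and z of nipple_collared in the frame of block above 0.06 m and angle between nipple_collared's own z axis and vertical below 0.4 rad and contact force between nipple_collared and the fingers above 1 N) or (horizontal distance between sample_long and tray_in below 0.055 m and z of nipple_long in the frame of block above 0.06 m and angle between nipple_long's own z axis and vertical below 0.4 rad and contact force between nipple_long and the fingers above 1 N))), for 0.1 s.
At the end, for the whole second after the job is handed in: The ordered nipple is in the fingers, within 23 degrees of level, both ends over 150 mm above the bench, still (under 0.05 m/s, 0.3 rad/s), touching no block or other nipple; its sample is within 55 mm of the tray centre; the other two stock nipples stand in their wells (((horizontal distance between sample_short and tray_in below 0.055 m and height (world z) of each of nipple_short, nipple_short_top above 0.15 m and angle between nipple_short's own z axis and vertical between 1.17 and 1.97 rad and contact force between nipple_short and the fingers above 1 N and contact force between nipple_short and block below 0.3 N and linear speed of nipple_short below 0.05 m/s and angular speed of nipple_short below 0.3 rad/s and contact force between nipple_short and nipple_collared below 0.3 N and contact force between nipple_short and nipple_long below 0.3 N and contact force between nipple_short and sample_short below 0.3 N and contact force between nipple_short and sample_collared below 0.3 N and contact force between nipple_short and sample_long below 0.3 N and z of each of nipple_collared, nipple_long in the frame of block below 0.022 m and angle between each of nipple_collared, nipple_long's own z axis and vertical below 0.2 rad and horizontal distance between each of nipple_collared, nipple_long and block below 0.11 m) or (horizontal distance between sample_collared and tray_in below 0.055 m and height (world z) of each of nipple_collared, nipple_collared_top above 0.15 m and angle between nipple_collared's own z axis and vertical between 1.17 and 1.97 rad and contact force between nipple_collared and the fingers above 1 N and contact force between nipple_collared and block below 0.3 N and linear speed of nipple_collared below 0.05 m/s and angular speed of nipple_collared below 0.3 rad/s and contact force between nipple_collared and nipple_short below 0.3 N and contact force between nipple_collared and nipple_long below 0.3 N and contact force between nipple_collared and sample_short below 0.3 N and contact force between nipple_collared and sample_collared below 0.3 N and contact force between nipple_collared and sample_long below 0.3 N and z of each of nipple_short, nipple_long in the frame of block below 0.022 m and angle between each of nipple_short, nipple_long's own z axis and vertical below 0.2 rad and horizontal distance between each of nipple_short, nipple_long and block below 0.11 m) or (horizontal distance between sample_long and tray_in below 0.055 m and height (world z) of each of nipple_long, nipple_long_top above 0.15 m and angle between nipple_long's own z axis and vertical between 1.17 and 1.97 rad and contact force between nipple_long and the fingers above 1 N and contact force between nipple_long and block below 0.3 N and linear speed of nipple_long below 0.05 m/s and angular speed of nipple_long below 0.3 rad/s and contact force between nipple_long and nipple_short below 0.3 N and contact force between nipple_long and nipple_collared below 0.3 N and contact force between nipple_long and sample_short below 0.3 N and contact force between nipple_long and sample_collared below 0.3 N and contact force between nipple_long and sample_long below 0.3 N and z of each of nipple_short, nipple_collared in the frame of block below 0.022 m and angle between each of nipple_short, nipple_collared's own z axis and vertical below 0.2 rad and horizontal distance between each of nipple_short, nipple_collared and block below 0.11 m))); the arm keeps its last pose, push and grip.
It fails at once if a sample is knocked over (tipped more than 0.5 rad) or shifted more than 40 mm (angle between any of sample_short, sample_collared, sample_long's own z axis and vertical above 0.5 rad or distance of any of sample_short, sample_collared, sample_long from where it was at the start of the episode above 0.04 m).
It fails at once if another thing on the bench is pushed more than 40 mm (distance of any of elbow, jar, carton, wrench, reel, locknut from where it was at the start of the episode above 0.04 m).
It also fails if it takes over 40 s, if anything falls off the work surface, if the arm or the gripper's body presses on something with over 40 N, if the wrist force passes 120 N, or if a joint passes its speed limit or range.

## Working session

There is one attempt and no reset: what is moved stays moved. The work goes in short steps, Python scripts to look and compute and a tool call to move; the robot and the scene stay as the last step left them, time stands still between calls to the robot, and variables do not carry over. Pictures are saved under pics/ and viewed, about 8 in all and at most 12, crops included, and the job is handed in when it is done.

Besides the shell and the picture viewer there is one more tool, called in YAML: its name, and indented under it one key for each argument. arm_command: Moves the arm, as the interface text tells. Its arguments: {"type":"object","properties":{"series":{"type":"array","items":{"type":"array","items":{"type":"number"}}}},"required":["series"]}

```bash
mkdir -p pics; cat > h.py <<'E'
import numpy as np, cv2
from bench import ctrl, camera, camera_model
from scipy.spatial.transform import Rotation as R
def rot(a):
    a=np.array(a,float)
    return a if a.shape==(3,3) else R.from_quat(a[[1,2,3,0]]).as_matrix()
def cloud(n,d):
    m=camera_model(n);K=np.array(m['K']);v,u=np.mgrid[:480,:640]
    p=np.stack([(u-K[0,2])/K[0,0]*d,(v-K[1,2])/K[1,1]*d,d],-1)
    return p@rot(m['attitude']).T+np.array(m['position'])
E
python3 - <<'E'
from h import *
for n in('scene','top'):
    p,d=camera(n);cv2.imwrite(f'pics/{n}0.png',p[:,:,::-1]);np.savez(f'{n}0.npz',p=p,d=d)
    print(camera_model(n))
print(ctrl.get_obs(),ctrl.pinch_z)
E
```

```text
{'K': array([[583.5920489 ,   0.        , 314.53792625],
       [  0.        , 583.5920489 , 244.85142228],
       [  0.        ,   0.        ,   1.        ]]), 'position': array([ 1.53469296, -0.1661879 ,  0.94765001]), 'attitude': array([-0.32716429,  0.68301981,  0.58978057, -0.28036825])}
{'K': array([[539.5681193 ,   0.        , 316.47920185],
       [  0.        , 539.5681193 , 234.90684972],
       [  0.        ,   0.        ,   1.        ]]), 'position': array([ 0.34106458, -0.00661338,  1.47986486]), 'attitude': array([-0.03646499,  0.71313638, -0.69791124,  0.05501553])}
{'time_s': 0.1, 'q': array([-1.50427003e+00,  1.81458286e-01,  1.60790319e+00,  4.68829967e-06,
        1.35379973e+00, -2.06297559e-01]), 'dq': array([ 0.00058672,  0.00077614, -0.00019137, -0.00023193, -0.00047919,
       -0.00017512]), 'joint_efforts': array([ 1.10280012e-03, -4.45877087e+01, -3.52235520e+01, -2.57037691e-04,
        4.15187053e-03,  2.07391463e-05]), 'eef_pos': array([ 0.15492827, -0.55333879,  0.30308124]), 'eef_rot': array([-7.82199230e-04,  9.90710076e-01,  1.35988716e-01,  5.70480333e-05]), 'wrist_force': array([-0.43396821,  0.05980167, -0.37067943]), 'torque': array([ 0.00884028, -0.01988198,  0.0051816 ]), 'opening': 1.0005439067568505} 0.0539
```

View pics/scene0.png

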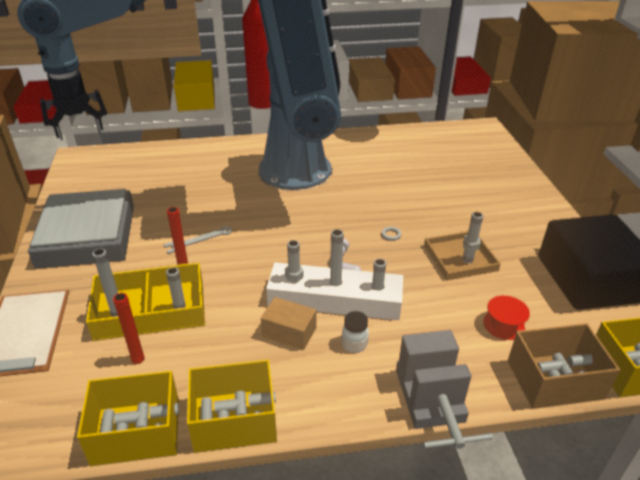

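View pics/top0.png

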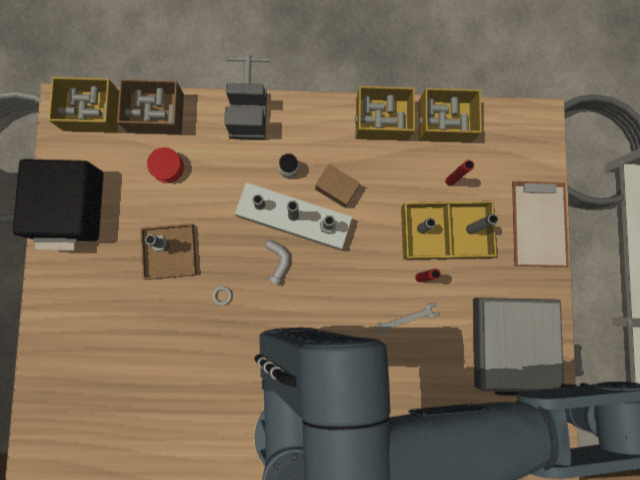

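The tray sample at scene (474,238) looks collared, and the bin holds the long (105,280) and short (175,288) ones. In the stock block, scene (293,260) / top (329,222) looks collared, (337,257) long and (379,273) short. I'll confirm that with a crop and measure.

```bash
python3 - <<'E'
from h import *
s=np.load('scene0.npz');t=np.load('top0.npz')
a=cv2.resize(s['p'][200:320,255:415],(800,600),interpolation=cv2.INTER_CUBIC)[:, :, ::-1]
b=cv2.resize(s['p'][200:290,415:515],(400,360),interpolation=cv2.INTER_CUBIC)[:, :, ::-1]
c=np.zeros((600,800,3),np.uint8);c[:300,:400]=cv2.resize(a,(400,300));c[:360,400:]=b
c[300:,:400]=cv2.resize(t['p'][170:260,225:365],(400,300),interpolation=cv2.INTER_CUBIC)[:,:,::-1]
cv2.imwrite('pics/crop1.png',c)
P=cloud('top',t['d']);S=cloud('scene',s['d'])
# block top face: white pixels
hsv=cv2.cvtColor(t['p'],cv2.COLOR_RGB2HSV)
m=((hsv[...,1]<40)&(hsv[...,2]>150)&(abs(P[...,2]-.055)<.012)).astype(np.uint8)
m[:170]=0;m[260:]=0;m[:,:225]=0;m[:,365:]=0
pts=P[m>0][:,:2].astype(np.float32);print('block z',np.median(P[m>0][:,2]),len(pts));print(cv2.minAreaRect(pts))
for nm,(u0,u1,v0,v1) in dict(short=(250,268,190,210),long=(284,302,198,222),coll=(318,340,210,236)).items():
    for z0,z1 in((.07,.085),(.085,.11),(.11,.13),(.14,.165),(.18,.205)):
        for n,C in(('top',P[v0:v1,u0:u1].reshape(-1,3)),):
            q=C[(C[:,2]>z0)&(C[:,2]<z1)]
            if len(q)>3:print(nm,n,z0,len(q),q.min(0).round(3),q.max(0).round(3),q.mean(0).round(4))
for nm,(u0,u1,v0,v1) in dict(coll=(280,305,236,285),sample=(460,485,208,265)).items():
    C=S[v0:v1,u0:u1].reshape(-1,3)
    for z0 in np.arange(.0,.17,.01):
        q=C[(C[:,2]>z0)&(C[:,2]<z0+.01)]
        if len(q)>3:print(nm,round(z0,2),len(q),np.percentile(q,5,0).round(3),np.percentile(q,95,0).round(3),np.median(q,0).round(4))
E
```

```text
block z 0.056310478688599064 2572
((0.5796093940734863, 0.021215036511421204), (0.29930979013442993, 0.09010092169046402), 73.00586700439453)
short top 0.07 10 [0.595 0.099 0.071] [0.609 0.119 0.085] [0.5996 0.1067 0.0756]
short top 0.085 17 [0.593 0.099 0.085] [0.603 0.121 0.109] [0.5965 0.1086 0.0969]
short top 0.11 92 [0.594 0.098 0.11 ] [0.62  0.126 0.13 ] [0.6061 0.1117 0.1242]
long top 0.07 9 [0.567 0.008 0.07 ] [0.579 0.032 0.08 ] [0.5704 0.0205 0.0759]
long top 0.085 19 [0.567 0.008 0.086] [0.579 0.034 0.109] [0.5707 0.0196 0.0986]
long top 0.11 14 [0.567 0.008 0.114] [0.581 0.033 0.129] [0.5707 0.0202 0.1222]
long top 0.14 16 [0.566 0.01  0.142] [0.574 0.033 0.164] [0.5686 0.0211 0.152 ]
long top 0.18 110 [0.566 0.01  0.183] [0.593 0.034 0.203] [0.5787 0.0213 0.1952]
coll top 0.07 68 [ 0.533 -0.09   0.07 ] [ 0.566 -0.05   0.085] [ 0.5453 -0.0681  0.0804]
coll top 0.085 26 [ 0.534 -0.084  0.085] [ 0.56  -0.05   0.106] [ 0.5426 -0.0666  0.0915]
coll top 0.11 12 [ 0.539 -0.08   0.112] [ 0.552 -0.057  0.129] [ 0.5429 -0.0665  0.1197]
coll top 0.14 100 [ 0.539 -0.083  0.141] [ 0.
[... 1533 characters left out ...]
sample 0.06 65 [0.487 0.356 0.061] [0.517 0.387 0.069] [0.5114 0.3676 0.0654]
sample 0.07 80 [0.485 0.358 0.071] [0.515 0.391 0.079] [0.5055 0.3676 0.0726]
sample 0.08 46 [0.495 0.362 0.081] [0.509 0.384 0.089] [0.5044 0.3692 0.0844]
sample 0.09 38 [0.496 0.363 0.091] [0.511 0.384 0.099] [0.505  0.3703 0.096 ]
sample 0.1 36 [0.496 0.362 0.101] [0.509 0.385 0.109] [0.505  0.3715 0.105 ]
sample 0.11 42 [0.494 0.362 0.111] [0.51  0.384 0.12 ] [0.5056 0.3693 0.1149]
sample 0.12 38 [0.495 0.362 0.121] [0.51  0.382 0.13 ] [0.506  0.3685 0.1257]
sample 0.13 41 [0.495 0.363 0.131] [0.511 0.384 0.139] [0.5052 0.3698 0.1337]
sample 0.14 84 [0.486 0.363 0.141] [0.509 0.385 0.148] [0.499  0.3739 0.1455]
```

View pics/crop1.png

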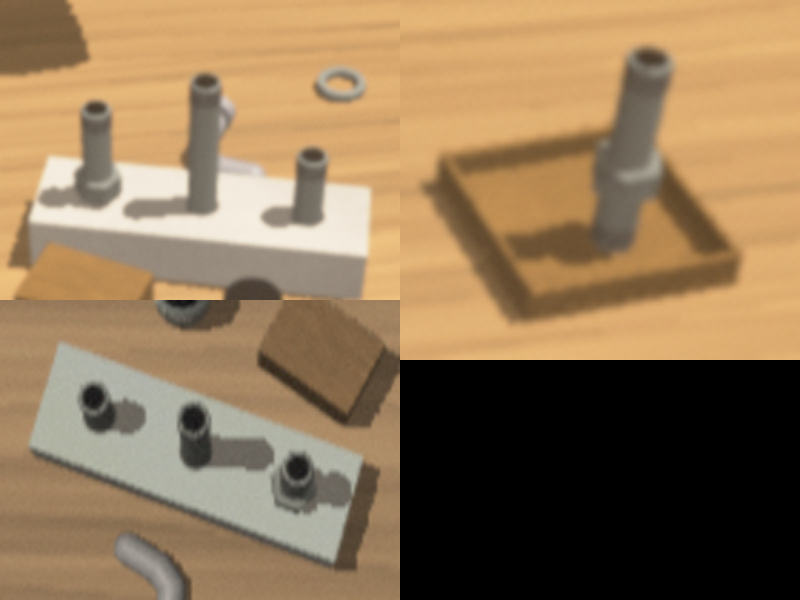

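It's confirmed: the tray holds the collared sample, so I take the stock nipple at top (329,222), world ≈ (0.552, -0.069). Its top measures 0.156 m against an expected 0.155 m. I start the approach at the present height.

arm_command:
  series:
    - [0.041,-0.029,0,0,0,0,0.085]
    - [0.082,-0.057,0,0,0,0,0.085]
    - [0.123,-0.086,0,0,0,0,0.085]
    - [0.164,-0.115,0,0,0,0,0.085]
    - [0.205,-0.144,0,0,0,0,0.085]

```text
time_s: 0.6
eef_pos: [0.3139, -0.3585, 0.3036]
eef_rot: [-0.0, 0.991, 0.136, -0.0]
wrist_force: [0.3, -0.5, -0.3]
opening: 0.989
```

arm_command:
  series:
    - [0.041,-0.029,0,0,0,0,0.085]
    - [0.082,-0.057,0,0,0,0,0.085]
    - [0.123,-0.086,0,0,0,0,0.085]
    - [0.164,-0.115,0,0,0,0,0.085]
    - [0.205,-0.144,0,0,0,0,0.085]

```text
time_s: 1.1
eef_pos: [0.4722, -0.165, 0.3038]
eef_rot: [0.0, 0.991, 0.136, -0.0]
wrist_force: [0.3, -0.3, 0.6]
opening: 0.993
```

arm_command:
  series:
    - [0.035,-0.024,0,0,0,6,0.085]
    - [0.07,-0.048,0,0,0,12,0.085]
    - [0.1,-0.07,0,0,0,18,0.085]
    - [0.103,-0.072,0,0,0,23,0.085]
    - [0.103,-0.072,0,0,0,23,0.085]

```text
time_s: 1.6
eef_pos: [0.5514, -0.0685, 0.3032]
eef_rot: [-0.0, 0.998, -0.063, -0.001]
wrist_force: [-0.2, -0.4, -0.3]
opening: 0.997
```

```bash
python3 - <<'E'
from h import *
o=ctrl.get_obs();Rm=rot(o['eef_rot']);print(o['time_s'],o['eef_pos'],o['q'].round(3));print(Rm.round(3))
print('delta tool',Rm.T@(np.array([.552,-.069,.174])-o['eef_pos']))
E
```

```text
1.6 [ 0.55139193 -0.06850333  0.303219  ] [-0.337  0.139  1.656  0.     1.348  1.36 ]
[[ 0.992 -0.126 -0.001]
 [-0.126 -0.992  0.   ]
 [-0.001 -0.    -1.   ]]
delta tool [0.00082368 0.00045274 0.12921797]
```

arm_command:
  series:
    - [0.001,0,0.03,0,0,0,0.085]
    - [0.001,0,0.06,0,0,0,0.085]
    - [0.001,0,0.09,0,0,0,0.085]
    - [0.001,0,0.115,0,0,0,0.085]
    - [0.001,0,0.13,0,0,0,0.085]

```text
time_s: 2.1
eef_pos: [0.5505, -0.0705, 0.1715]
eef_rot: [-0.0, 0.998, -0.064, -0.002]
wrist_force: [-0.5, -0.2, -0.5]
opening: 0.994
```

```bash
python3 - <<'E'
from h import *
p,d=camera('scene');cv2.imwrite('pics/s2.png',cv2.resize(p[140:320,215:455],(800,600),interpolation=cv2.INTER_CUBIC)[:,:,::-1])
o=ctrl.get_obs();print(o['eef_pos'],o['wrist_force'])
E
```

```text
[ 0.54979728 -0.0701552   0.1698582 ] [-1.51243695 -0.53203398 -1.17174232]
```

View pics/s2.png

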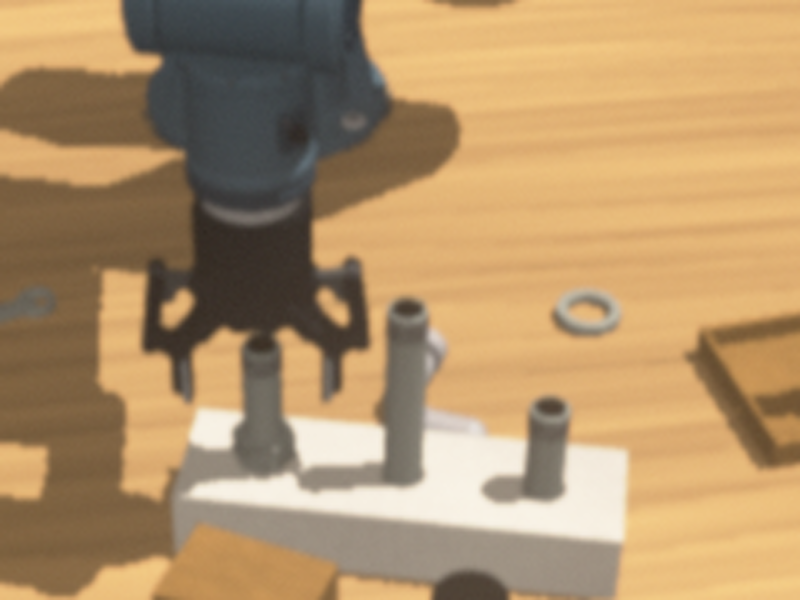

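The tube at crop (262,390) stands midway between the open fingers at (180,370) and (330,370), and the neighbours are clear. Now I close.

arm_command:
  series:
    - [0.001,0,0,0,0,0,0.02]
    - [0.001,0,0,0,0,0,0.01]
    - [0.001,0,0,0,0,0,0.01]
    - [0.001,0,0,0,0,0,0.01]
    - [0.001,0,0,0,0,0,0.01]

```text
time_s: 2.65
eef_pos: [0.554, -0.0699, 0.1753]
eef_rot: [-0.0, 0.998, -0.064, 0.001]
wrist_force: [0.1, 1.5, 5.9]
opening: 0.302
```

arm_command:
  series:
    - [0,0,0,0,0,0,0.01]
    - [0,0,0,0,0,0,0.01]
    - [0,0,0,0,0,0,0.01]
    - [0,0,0,0,0,0,0.01]
    - [0,0,0,0,0,0,0.01]

```text
time_s: 3.15
eef_pos: [0.554, -0.0699, 0.1753]
eef_rot: [-0.0, 0.998, -0.064, 0.001]
wrist_force: [0.4, 2.9, 6.1]
opening: 0.301
```

Gripped, at an opening of about 26 mm for a 27 mm tube. I draw it straight up.

arm_command:
  series:
    - [0,0,-0.01,0,0,0,0.01]
    - [0,0,-0.025,0,0,0,0.01]
    - [0,0,-0.045,0,0,0,0.01]
    - [0,0,-0.065,0,0,0,0.01]
    - [0,0,-0.085,0,0,0,0.01]

```text
time_s: 3.65
eef_pos: [0.5528, -0.0703, 0.2605]
eef_rot: [0.0, 0.998, -0.064, -0.0]
wrist_force: [-0.2, -0.1, -1.9]
opening: 0.301
```

arm_command:
  series:
    - [0,0,-0.02,0,0,0,0.01]
    - [0,0,-0.05,0,0,0,0.01]
    - [0,0,-0.08,0,0,0,0.01]
    - [0,0,-0.105,0,0,0,0.01]
    - [0,0,-0.12,0,0,0,0.01]

```text
time_s: 4.15
eef_pos: [0.5532, -0.0704, 0.3823]
eef_rot: [0.001, 0.998, -0.064, 0.002]
wrist_force: [0.3, -1.2, -2.2]
opening: 0.305
```

```bash
python3 - <<'E'
from h import *
p,d=camera('scene');cv2.imwrite('pics/s3.png',cv2.resize(p[40:400,80:560],(800,600))[:,:,::-1])
o=ctrl.get_obs();print(o['time_s'],o['eef_pos'],o['wrist_force'],o['opening'],o['q'].round(3))
E
```

```text
4.2 [ 0.55380578 -0.07052161  0.38405071] [ 0.48395275 -0.28771714  0.6135339 ] 0.29755430882368517 [-0.339  0.084  1.554 -0.     1.498  1.36 ]
```

View pics/s3.png

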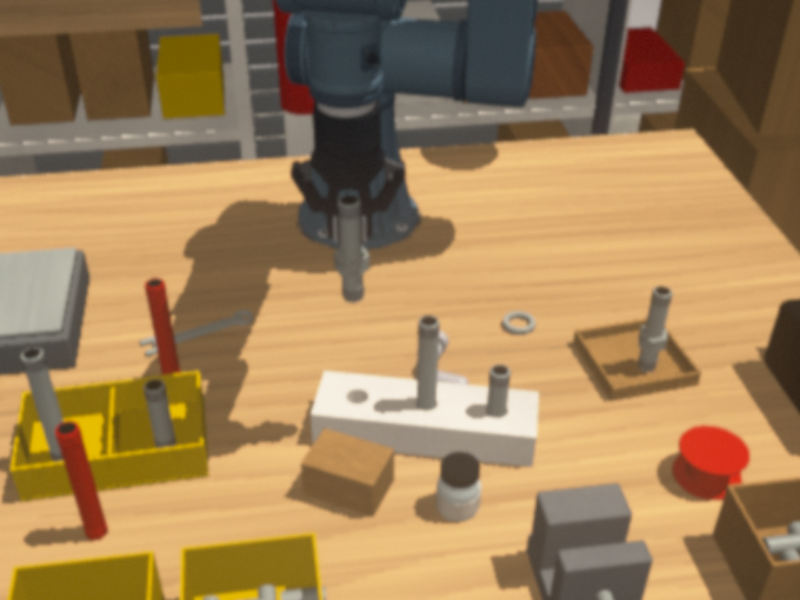

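The collared nipple hangs upright from the fingers at crop (350,245), its well at (357,396) is empty and the other two still stand. I turn it about tool x, watching joint 4, which has its long range on the positive side.

arm_command:
  series:
    - [0,0,-0.01,4,0,0,0.01]
    - [0,0,-0.02,8,0,0,0.01]
    - [0,0,-0.03,12,0,0,0.01]
    - [0,0,-0.04,16,0,0,0.01]
    - [0,0,-0.05,20,0,0,0.01]

```text
time_s: 4.7
eef_pos: [0.5527, -0.0702, 0.4284]
eef_rot: [-0.175, 0.983, -0.063, 0.01]
wrist_force: [0.5, -0.1, -1.6]
opening: 0.302
```

```bash
python3 - <<'E'
from h import *
o=ctrl.get_obs();print(o['time_s'],o['eef_pos'],o['opening'],o['q'].round(3));print(rot(o['eef_rot']).round(3))
E
```

```text
4.7 [ 0.55266847 -0.07019253  0.4283723 ] 0.3017850200817107 [-0.488  0.086  1.494  0.33   1.685  1.229]
[[ 0.992 -0.121  0.043]
 [-0.128 -0.931  0.342]
 [-0.002 -0.345 -0.939]]
```

Joint 4 goes positive, as wanted, so I continue the turn.

arm_command:
  series:
    - [0,0,0,6,0,0,0.01]
    - [0,0,0,12,0,0,0.01]
    - [0,0,0,18,0,0,0.01]
    - [0,0,0,24,0,0,0.01]
    - [0,0,0,30,0,0,0.01]

```text
time_s: 5.2
eef_pos: [0.5528, -0.0705, 0.4281]
eef_rot: [-0.423, 0.904, -0.059, 0.027]
wrist_force: [-0.9, 0.5, -2.9]
opening: 0.3
```

```bash
python3 - <<'E'
from h import *
o=ctrl.get_obs();print(o['time_s'],o['eef_pos'],o['opening'],o['q'].round(3));print(rot(o['eef_rot']).round(3))
E
```

```text
5.2 [ 0.55278398 -0.07049874  0.42814996] 0.300450386254141 [-0.656  0.182  1.533  0.767  1.866  1.107]
[[ 0.992 -0.083  0.098]
 [-0.129 -0.635  0.762]
 [-0.001 -0.768 -0.64 ]]
```

arm_command:
  series:
    - [0,0,0,6,0,0,0.01]
    - [0,0,0,12,0,0,0.01]
    - [0,0,0,18,0,0,0.01]
    - [0,0,0,24,0,0,0.01]
    - [0,0,0,30,0,0,0.01]

```text
time_s: 5.7
eef_pos: [0.5529, -0.0705, 0.428]
eef_rot: [-0.643, 0.763, -0.05, 0.041]
wrist_force: [-0.0, 0.3, -3.0]
opening: 0.301
```

arm_command:
  series:
    - [0,0,0,3,0,0,0.01]
    - [0,0,0,6,0,0,0.01]
    - [0,0,0,9,0,0,0.01]
    - [0,0,0,10,0,0,0.01]
    - [0,0,0,10,0,0,0.01]

```text
time_s: 6.2
eef_pos: [0.553, -0.0701, 0.4279]
eef_rot: [0.706, -0.706, 0.046, -0.045]
wrist_force: [0.4, -1.0, -2.4]
opening: 0.302
```

arm_command:
  series:
    - [0,0,0,0,0,0,0.01]
    - [0,0,0,0,0,0,0.01]
    - [0,0,0,0,0,0,0.01]
    - [0,0,0,0,0,0,0.01]
    - [0,0,0,0,0,0,0.01]

```text
time_s: 6.7
eef_pos: [0.5531, -0.0701, 0.429]
eef_rot: [-0.705, 0.706, -0.045, 0.045]
wrist_force: [0.3, 0.3, -2.5]
opening: 0.301
```

```bash
python3 - <<'E'
from h import *
p,d=camera('scene');cv2.imwrite('pics/s4.png',cv2.resize(p,(800,600))[:,:,::-1]);np.savez('s4.npz',p=p,d=d)
o=ctrl.get_obs();Rm=rot(o['eef_rot']);print(o['time_s'],o['eef_pos'],o['opening'],o['q'].round(3),abs(o['dq']).max(),o['wrist_force']);print(Rm.round(3))
P=cloud('scene',d);L=(P-o['eef_pos'])@Rm   # tool coords
m=(d>0)&(abs(L[...,0])<.03)&(abs(L[...,1])<.03)&(L[...,2]>.08)&(L[...,2]<.2)
q=P[m];print(len(q));c=q.mean(0);u=np.linalg.svd(q-c)[2][0];print('axis',u.round(3),'z range',q[:,2].min(),q[:,2].max(),'L z',L[m][:,2].min(),L[m][:,2].max())
E
```

```text
6.75 [ 0.55312138 -0.07009359  0.42900365] 0.30221695294451617 [-0.737  0.384  1.613  1.29   2.118  1.065] 0.0013695544846805017 [ 0.42499216  0.21921961 -1.96408026]
[[ 0.992  0.     0.128]
 [-0.128 -0.     0.992]
 [ 0.    -1.    -0.   ]]
728
axis [ 0.092  0.996 -0.004] z range 0.4132694573133078 0.4529850971350066 L z 0.08001349053918394 0.16189571941434897
```

View pics/s4.png

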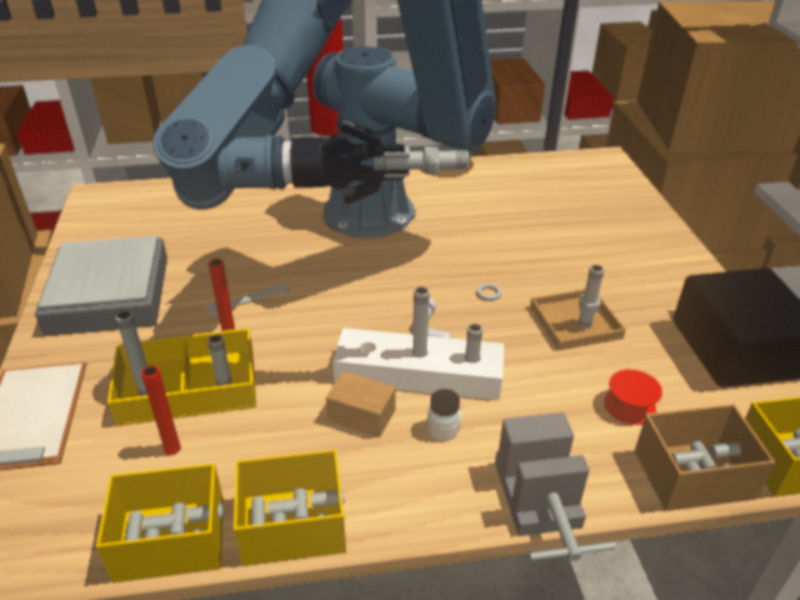

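The collared nipple lies level in the fingers at (420,160), about 0.43 m up. All samples, the two stock nipples and the other things stand as before, and the arm is still.

```bash
python3 -c "
from bench import ctrl
print(ctrl.hand_in())"
```

```text
the job is handed in; nothing more can be done
None
```

I gripped the stock collared nipple, the same kind as the sample in the order tray. I drew it straight up out of its well, turned it level, and handed in at about 7 s while holding it still.

My last checks before handing in:
- **Level and height:** the measured tube axis is about 0.2° from level, and the nipple's measured surface is at z = 0.41–0.45 m.
- **Grip and stillness:** the gripper opening is about 26 mm on the 27 mm tube, with joint speeds under 0.002 rad/s.
- **Rest of the scene:** in the picture, the other two stock nipples stand in their wells, and the samples and other things look undisturbed.

No check failed or disagreed. The hand-in itself reports no verdict.

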